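# Slide the blade tray from the bench across the gap onto the tool cart

### The arm

A 6-joint arm with a two-finger parallel gripper is mounted at the origin on the work surface. World frame = base frame: x ahead of the robot, y to its left, z up, the work surface at z = 0. Lengths are in m, angles in degrees, forces in N, time in s.
With the tool pointing down it reaches from about 0.35 to 0.975 m from the base axis. Payload 17.4 kg.
Tool frame: the origin (TCP) lies between the finger pads; the fingertips stand 22 mm ahead of it and the grasp point (between the pads) lies 3 mm ahead of it (bot.tips_ahead is the z of the fingertips in the tool frame, in m); z points along the fingers, y is the line along which they close (so a half turn about z gives the same grasp; the last joint's range is limited). The gripper opens to 85 mm and grips with 20 to 120 N. Pads are 22 mm wide; open, the fingers measure 114 mm over their backs; the gripper's body (76 mm by 85 mm) begins 54 mm behind the grasp point. The pads swing forward as they close: fully open they stand 13 mm farther back than shut.
Start: joints at [60.917, 6.646, 82.598, -0, 90.757, -2.166], TCP at [0.306, 0.602, 0.253] pointing down, gripper open.
Joint ranges: [-162.19, 162.19], [-47.58, 125.68], [4.15, 143.07], [-65.23, 245.23], [0.69, 171.88], [-170.13, 170.13]. Speed limits (degrees/s): [108.29, 108.29, 127.2, 180, 180, 180].

### API

Orientations are given as a 3x3 rotation matrix whose columns are the frame's x, y, z axes.
In Python, from rig import bot, imaging gives the robot as it stands.
- The arm moves only by the tool jog_arm, never from a script. Its argument "moves" is a list of rows, each a list of 7 numbers: the turn, a rotation vector about the world's x, y, z in rad, then the shift along the world's x, y, z in m, then the finger opening in m, from 0 to 0.0854. In form: [[wx, wy, wz, dx, dy, dz, hand], ...]. A call has 1 to 20 rows; each row shifts and turns the commanded pose from where the row before left it; what a row does not reach is not made up. A row lasts 1/8 s, in which the tool goes at most 62.5 mm and 10.7 degrees, less where a joint would pass 70% of its speed; a pose out of reach is approached as far as the arm can. A call is refused whole if a number of a shift passes 0.0625 or a number of a turn 0.188, either way. A call with a gripper value outside its range is refused whole. The fingers move at their own pace and stop on an object; the grip force is fixed at half the most. Time passes only in rows, so rows that do not move let the fingers close. It gives the time, the measured TCP pose, the force, the opening and the grip force at its end, in the units of the state.
- bot.sense(): the state, without advancing time (a new reading comes with each control period).
- imaging.capture(name): name is "scene" or "top" or "wrist"; returns the picture (400x640x3 uint8, red, green, blue); there is no depth.
- imaging.camera_params(name): a dict with "intrinsics" (3x3 intrinsics, pixels), "eye" and "orientation" of the camera in the world. Camera axes: x right, y up, looking along -z (the intrinsics and any distortion apply to the point x, -y, -z); pixel columns grow to the right and rows downward; lengths in m; the calibration is good to about 2 mm. A picture is of the moment at which its call begins: read the wrist's pose just before it. camera_params takes no time and is no camera call; for the wrist camera it gives the pose at the moment of the call.
- bot.close_job(): hands the job in; it is judged then, once.
The state is a dict: "t": time; "joints": joint angles; "joint_vel": joint speeds; "tau": joint torques, N m; "ee_pos": TCP position; "tool_rot": TCP orientation; "force": force on the tool from outside, world axes, zero at the start; "ft_torque": the same for the moment, N m; "finger_gap": opening from 0.0 (shut) to 1.0 (fully open); "grip_force": force on a finger pad.
Only numpy, scipy, OpenCV 4.12 (cv2) and the standard library are available. Lean on these libraries where they do the work, as an engineer would, in place of code of your own. Each camera call takes 0.05 s, during which the arm holds its last target. There are 200 camera calls.

### The job

Slide the tray of blade blanks by its tail handle off the bench, across the gap and onto the tool cart, without lifting it and without letting its heavy nose sag into the gap. Set it square and centred against the sprung rubber stop bar on the cart, pushed up firmly enough that the bar gives a few millimetres, but without ramming the bar hard against the end of its travel. Leave the tray lying flat on the cart, still bearing on the bar, and do not disturb the pincers, the hammer or the bowl.

Things in the scene. Friction and masses are not known exactly. Their poses are not given: they have to be found in the camera images.
- bench: Dark wooden side bench, top 620 mm (x) by 740 mm (y), at world height 0. Origin: on its top surface, at the middle of the straight edge that faces the cart; the top runs from there to +y. It always stands square to the world axes.
- cart: Grey steel tool cart, top 400 mm (x) by 580 mm (y), beyond a gap of 115 to 130 mm, up to 2.5 degrees off square, its top up to 3 mm lower or 2 mm higher than the bench. Origin: on its flat top at the middle of the rolled edge (radius 8 mm) facing the bench; the top runs from there to -y of this frame. 16 mm lips on the other three sides, ending 60 mm short of the rolled edge.
- fence: Steel angle, 240 mm wide (x), 50 mm high, bolted across the cart top, parallel to the cart's edge. Origin: on the cart top at the middle of the foot of its upright face, which looks to +y (towards the bench). It carries the sprung stop bar, parallel to it, on two threaded studs before that face.
- stop_zone (a point): Point fixed to the fence, 68 mm before (+y) its face, 18.5 mm above the cart top. The stop bar (140 mm wide, 22 mm high, rubber-faced) is near it, but its studs are set by hand and NOT reported: the rubber face stands 46 to 91 mm before the fence. It starts to give at about 1 N, gives 1 mm per 1.8 N, and after 7.5 mm (about 14 N) it is at its hard end.
- tray: Pressed-steel tray, 160 mm wide (x), 240 mm long (y), walls 30 mm high, about 0.9 kg with its load. Origin: centre of its underside. Nose at -y (outside of nose wall at y = -120 mm), tail at +y. It slides with a friction coefficient of about 0.6.
- tray_nose (a point): Front end of the tray's flat underside, 105 mm to the nose side (-y) of its origin; beyond it, and likewise at the tail, the underside slopes up 7 mm over 15 mm and can ride over a small step. Five steel blanks stand up to 60 mm high in a block behind the nose, so the tray balances about 60 mm nose-side of its origin: the nose drops once over 60 mm past an edge unless the tail is held down.
- tray_handle (a point): Middle of the bow handle on the tray's tail: a straight steel bar 104 mm long (x of the tray), 14 mm thick (y), 16 mm high, its centre 28 mm above the tray's underside, 40 mm behind the tail wall and 160 mm from the tray's origin, on two arms at x = -45 and +45 mm. Fingers fit astride it, between the arms; 33 mm clear between bar and wall.
- pincers: Steel pincers with red handles, 170 mm long, lying on the bench; leave alone. Origin: near its pivot.
- hammer: Hammer with a wooden handle lying on the bench; leave alone. Origin: middle of its underside.
- bowl: Red plastic bowl, 100 mm across, 45 mm high, standing on the cart behind the fence; leave alone. Origin: centre of its underside.

How it is judged:
By the outcome, as a careful person would: the job done as asked, in the order asked, and still so for the second after the job is handed in, with the robot touching nothing.
It also fails if it takes over 72 s, if anything falls off the work surface, if the arm or the gripper's body presses on something with over 40 N, if the wrist force passes 120 N, or if a joint passes its speed limit or range.

## Working session

There is one attempt and no reset: what is moved stays moved. The work goes in short steps, Python scripts to look and compute and a tool call to move; the robot and the scene stay as the last step left them, time stands still between calls to the robot, and variables do not carry over. Pictures are saved under pics/ and viewed, at most 10 in all, crops included, and the job is handed in when it is done.

Besides the shell and the picture viewer there is one more tool, called after "Request:" as a command line: name --pt "numbers of a row" for each row, then --argument value for the rest. jog_arm: Moves the arm, as the interface text tells. Its arguments: {"type":"object","properties":{"moves":{"type":"array"}},"required":["moves"]}

```bash
mkdir -p pics; python3 - <<'E'
from rig import bot, imaging
import cv2
for n in ["scene","top"]:
    im=imaging.capture(n); cv2.imwrite(f"pics/{n}0.png",im[:,:,::-1])
    p=imaging.camera_params(n); print(n,p)
s=bot.sense();print(s)
E
```

```text
scene {'intrinsics': array([[413.57153103,   0.        , 322.77194163],
       [  0.        , 413.57153103, 202.91853079],
       [  0.        ,   0.        ,   1.        ]]), 'eye': array([ 1.40906588, -0.35432397,  1.19589036]), 'orientation': array([[ 0.25895422, -0.77532542,  0.57603229],
       [ 0.96581744,  0.20055895, -0.16423394],
       [ 0.01180631,  0.5988711 ,  0.8007584 ]])}
top {'intrinsics': array([[448.69461674,   0.        , 324.24961517],
       [  0.        , 448.69461674, 202.07021765],
       [  0.        ,   0.        ,   1.        ]]), 'eye': array([ 0.37548589, -0.13014797,  1.46295182]), 'orientation': array([[-0.0192529 ,  0.99016943, -0.13854179],
       [-0.99979032, -0.02003325, -0.00424026],
       [-0.00697402,  0.1384311 ,  0.99034751]])}
{'t': 0.1, 'joints': array([ 6.09162088e+01,  6.67155489e+00,  8.26320418e+01, -1.48570892e-03,
        9.07582628e+01, -2.16722142e+00]), 'joint_vel': array([-0.10905182, -0.02601127, -0.21489812,  0.00901845,  0.0453484 ,
        0.02306117]), 'tau': array([ 2.04100324e-03, -7.33670068e+01, -6.33785391e+01,  3.17819081e-05,
        5.35510539e-03,  2.42826286e-05]), 'ee_pos': array([0.30552046, 0.60172287, 0.25263256]), 'tool_rot': array([[-8.91666496e-01,  4.52692619e-01, -5.02147049e-04],
       [ 4.52692897e-01,  8.91665984e-01, -9.56121705e-04],
       [ 1.49182040e-05, -1.07986009e-03, -9.99999417e-01]]), 'force': array([-0.37061564, -0.15211215, -1.1804014 ]), 'ft_torque': array([ 0.03674279,  0.02106343, -0.01094736]), 'grip_force': 0.0, 'finger_gap': 0.9981792830993631}
```

View pics/top0.png

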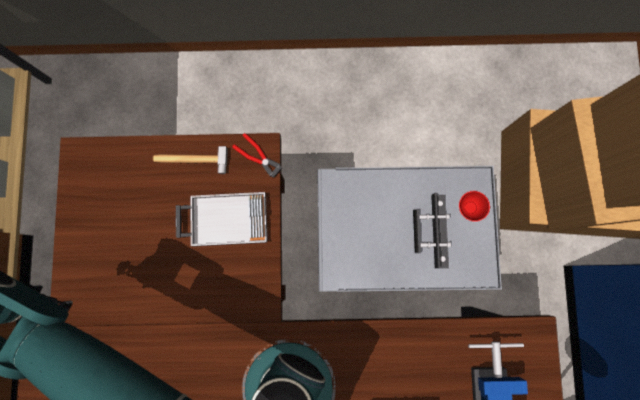

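View pics/scene0.png

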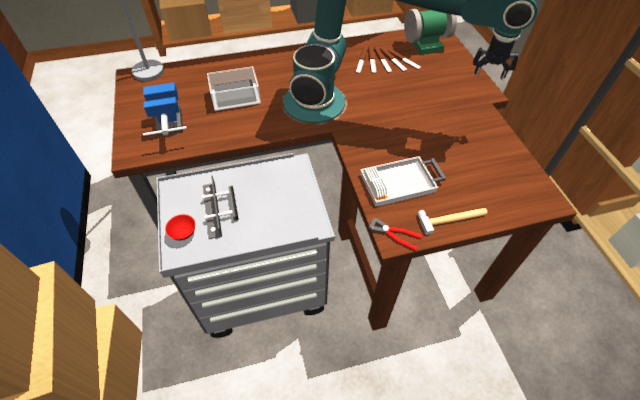

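The top view shows the bench on the left with its edge at column 281. The tray is at (228,218) with its handle at (183,221). The cart's near edge is at column 319, the stop bar at (418,231), the fence at (439,231) and the bowl at (474,206). I'll enlarge this.

```bash
cat > h.py <<'E'
import numpy as np
from rig import bot, imaging
def ray(p,uv):
    K=p["intrinsics"];R=p["orientation"]
    x=(uv[0]-K[0,2])/K[0,0];y=(uv[1]-K[1,2])/K[1,1]
    return R@np.array([x,-y,-1.])
def pix2w(p,uv,z):
    d=ray(p,uv);e=p["eye"];return e+d*(z-e[2])/d[2]
def w2pix(p,X):
    c=p["orientation"].T@(np.asarray(X,float)-p["eye"]);K=p["intrinsics"]
    return np.array([K[0,2]+K[0,0]*c[0]/-c[2],K[1,2]+K[1,1]*-c[1]/-c[2]])
E
python3 - <<'E'
import cv2
im=cv2.imread("pics/top0.png")[130:300,170:500]
cv2.imwrite("pics/c1.png",cv2.resize(im,None,fx=2.4,fy=2.4,interpolation=cv2.INTER_CUBIC))
E
```

```text
(no output)
```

View pics/c1.png

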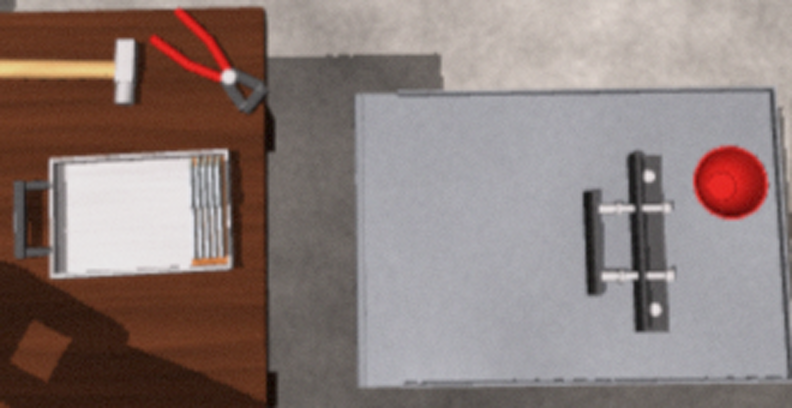

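The crop shows the tray rim corners at (50,158), (228,150), (231,268) and (51,276). The handle bar runs from (19,181) to (21,258) and the bench edge is at x=266. The cart edge runs (356,95) to (360,386), the bar's front face (584,190) to (589,294), and the fence's front (629,153) to (634,330).

```bash
python3 - <<'E'
from h import *
p=imaging.camera_params("top")
P={"tray":(.03,[(50,158),(228,150),(231,268),(51,276)]),"handle":(.036,[(19,181),(21,258)]),"bench":(0,[(267,10),(268,400)]),
"cartedge":(0,[(356,95),(360,386)]),"cartfar":(.016,[(772,90),(789,377)]),"bar":(.03,[(584,190),(589,294)]),"fence":(.05,[(629,153),(634,330)]),
"bowl":(.045,[(731,146),(731,218)]),"hammer":(.02,[(125,104)]),"pincers":(.01,[(255,108)])}
for k,(z,c) in P.items():
    w=[pix2w(p,(170+(a+.5)/2.4-.5,130+(b+.5)/2.4-.5),z)[:2] for a,b in c]
    print(k,np.round(w,4).tolist(), "mean",np.mean(w,0).round(4), "ang",round(float(np.degrees(np.arctan2(*(w[1]-w[0])[::-1]))),2) if len(w)>1 else "")
E
```

```text
tray [[0.606, 0.3085], [0.6121, 0.0681], [0.4532, 0.0643], [0.4473, 0.3036]] mean [0.5296 0.1861] ang -88.56
handle [[0.5747, 0.3475], [0.4716, 0.3422]] mean [0.5231 0.3449] ang -177.03
bench [[0.8148, 0.0173], [0.2782, 0.0192]] mean [0.5465 0.0183] ang 179.81
cartedge [[0.6906, -0.1054], [0.2943, -0.1038]] mean [ 0.4924 -0.1046] ang 179.78
cartfar [[0.6824, -0.6748], [0.2961, -0.6699]] mean [ 0.4892 -0.6723] ang 179.27
bar [[0.5481, -0.4089], [0.4096, -0.409]] mean [ 0.4789 -0.4089] ang -179.94
fence [[0.5939, -0.4669], [0.3617, -0.4612]] mean [ 0.4778 -0.464 ] ang 178.59
bowl [[0.6013, -0.6041], [0.5052, -0.5978]] mean [ 0.5533 -0.6009] ang 176.25
hammer [[0.6803, 0.2104]] mean [0.6803 0.2104] ang 
pincers [[0.6731, 0.0337]] mean [0.6731 0.0337] ang
```

Request:
jog_arm --pt "0 0 0.03 0.02 -0.055 0 0.085" --pt "0 0 0.03 0.015 -0.06 0 0.085" --pt "0 0 0.03 0.015 -0.06 0 0.085" --pt "0 0 0.03 0.015 -0.06 0 0.085" --pt "0 0 0.03 0.015 -0.06 0 0.085" --pt "0 0 0.03 0.015 -0.06 0 0.085" --pt "0 0 0.03 0.015 -0.06 0 0.085" --pt "0 0 0.03 0.015 -0.06 0 0.085" --pt "0 0 0.03 0.01 -0.06 0 0.085" --pt "0 0 0.03 0.01 -0.06 0 0.085" --pt "0 0 0.03 0.01 -0.06 0 0.085" --pt "0 0 0.03 0.01 -0.06 0 0.085" --pt "0 0 0.03 0.01 -0.06 0 0.085" --pt "0 0 0.03 0 -0.06 0 0.085" --pt "0 0 0.03 0 -0.06 0 0.085" --pt "0 0 0.02 0 -0.04 0 0.04" --pt "0 0 0 0 0 0 0.04" --pt "0 0 0 0 0 0 0.04"

```text
t: 2.35
ee_pos: [0.4805, -0.3328, 0.253]
tool_rot: [[-1.0, 0.0, -0.0], [0.0, 1.0, 0.001], [0.0, 0.001, -1.0]]
force: [0.8, 0.2, 0.2]
finger_gap: 0.469
grip_force: 0.0
```

```bash
python3 - <<'E'
from h import *
import cv2
s=bot.sense();print(s["t"],s["ee_pos"],s["tool_rot"],s["force"],s["joints"])
p=imaging.camera_params("wrist");print(p);im=imaging.capture("wrist");cv2.imwrite("pics/w1.png",im[:,:,::-1])
E
```

```text
2.35 [ 0.48049052 -0.33276393  0.25297778] [[-9.99999890e-01  1.74655751e-04 -4.36190460e-04]
 [ 1.74395785e-04  9.99999807e-01  5.95960464e-04]
 [ 4.36294464e-04  5.95884328e-04 -9.99999727e-01]] [0.79819668 0.20699968 0.17493088] [-3.72106684e+01 -4.61555343e+00  9.40369209e+01  1.20814167e-02
  9.06191862e+01 -1.27200543e+02]
{'intrinsics': array([[311.56231452,   0.        , 320.57203174],
       [  0.        , 311.56231452, 202.35750437],
       [  0.        ,   0.        ,   1.        ]]), 'eye': array([ 0.41164943, -0.3321865 ,  0.37441359]), 'orientation': array([[-5.34444808e-04, -9.63150589e-01, -2.68962187e-01],
       [ 9.99999653e-01, -3.42986616e-04, -7.58831061e-04],
       [ 6.38618153e-04, -2.68962499e-01,  9.63150438e-01]])}
```

View pics/w1.png

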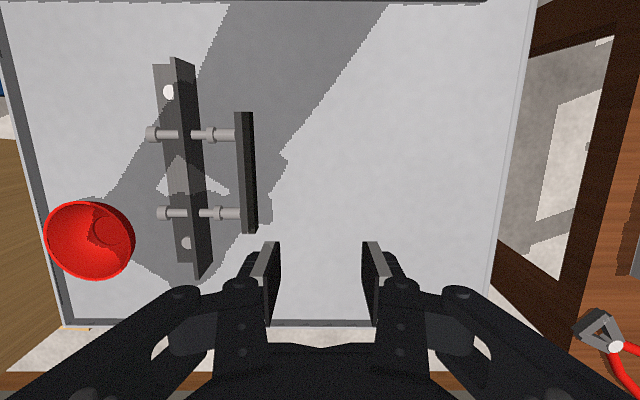

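The wrist view shows the bar's front face near columns 250–257 (rows 112–233), the fence top at (175,58) to (205,280), and the cart's rolled edge running from (537,10) to (487,300).

```bash
python3 - <<'E'
import cv2
im=cv2.imread("pics/w1.png")
a=cv2.resize(im[50:245,145:285],None,fx=3,fy=3,interpolation=cv2.INTER_CUBIC)
b=cv2.resize(im[0:195,440:560],None,fx=3,fy=3,interpolation=cv2.INTER_CUBIC)
cv2.imwrite("pics/c2.png",cv2.hconcat([a,b]))
E
```

```text
(no output)
```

View pics/c2.png

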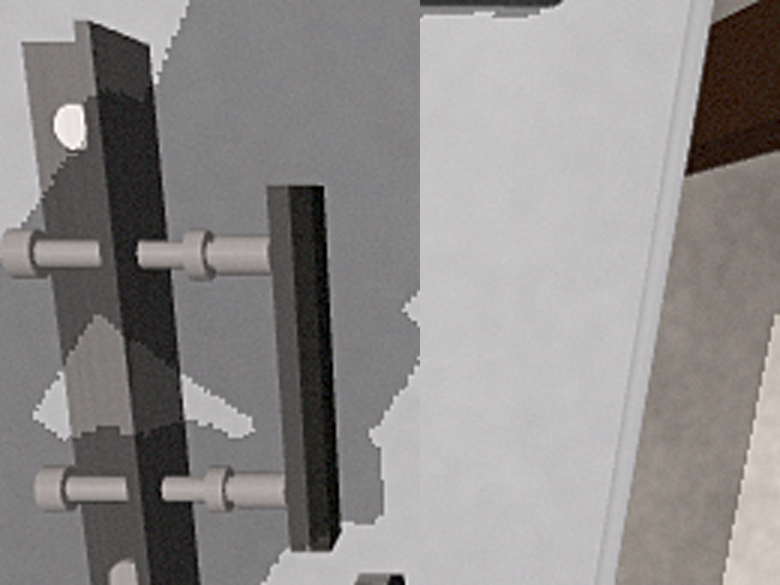

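The crop shows the bar's front lower edge from (323,186) to (340,528), with its front upper corner at (331,550). The fence foot runs (150,46) to (195,585) and the cart's outer edge (714,10) to (617,585).

```bash
python3 - <<'E'
from h import *
import cv2
s=bot.sense()
p=imaging.camera_params("wrist")
A=lambda c:(145+(c[0]+.5)/3-.5,50+(c[1]+.5)/3-.5)
B=lambda c:(440+(c[0]-420+.5)/3-.5,(c[1]+.5)/3-.5)
for n,f,z,c in [("bar low front",A,.0075,[(323,186),(340,528)]),("bar top corner",A,.0295,[(331,550)]),("bar back top",A,.0295,[(267,186),(290,550)]),
 ("fence foot",A,0,[(150,46),(195,585)]),("fence top front",A,.05,[(90,22),(150,585)]),("edge out",B,-.006,[(714,10),(617,585)]),("edge shade",B,0,[(692,10),(598,585)])]:
    w=[pix2w(p,f(k),z) for k in c]; w=np.array(w)[:,:2]
    print(n,w.round(4).tolist(),w.mean(0).round(4),[round(float(np.degrees(np.arctan((w[1]-w[0])[1]/(w[1]-w[0])[0]))),2)] if len(w)>1 else "")
# tilt-free refinement of fence foot / cart edge lines by edge fitting on horizontal gradients
g=cv2.GaussianBlur(cv2.imread("pics/w1.png",0),(3,3),0).astype(float)
def fit(c0,c1,z,sgn,name):
    pts=[]
    for v in np.arange(int(min(c0[1],c1[1]))+3,int(max(c0[1],c1[1]))-3):
        u=c0[0]+(c1[0]-c0[0])*(v-c0[1])/(c1[1]-c0[1]); k=int(round(u)); x=np.arange(k-5,k+6)
        d=np.gradient(g[v,k-7:k+8])[2:-2]*sgn; d=np.clip(d,0,None); m=np.argmax(d); q=d[max(m-1,0):m+2]
        if d[m]>8: pts.append(((x[max(m-1,0):m+2]*q).sum()/q.sum(),v))
    w=np.array([pix2w(p,t,z)[:2] for t in pts])
    l=cv2.fitLine(w.astype(np.float32),cv2.DIST_HUBER,0,.001,1e-4).ravel()
    a=np.degrees(np.arctan(l[1]/l[0])); r=(w-l[2:])@np.array([-l[1],l[0]])
    print(name,len(w),"yaw",round(float(a),2),"y at x=.48",round(float(l[3]+(.48-l[2])*l[1]/l[0]),4),"rms",r.std().round(5))
fit(A((323,186)),A((340,528)),.0075,1,"bar low")
fit(A((150,46)),A((195,585)),0,1,"fence foot")
fit(B((714,10)),B((617,585)),-.006,-1,"cart out edge")
E
```

```text
bar low front [[0.4079, -0.4089], [0.5447, -0.4097]] [ 0.4763 -0.4093] [-0.34]
bar top corner [[0.546, -0.4091]] [ 0.546  -0.4091] 
bar back top [[0.4082, -0.4241], [0.546, -0.4252]] [ 0.4771 -0.4247] [-0.46]
fence foot [[0.3581, -0.4717], [0.5737, -0.4754]] [ 0.4659 -0.4736] [-0.99]
fence top front [[0.3582, -0.4714], [0.5521, -0.4731]] [ 0.4552 -0.4723] [-0.5]
edge out [[0.2951, -0.0982], [0.5078, -0.0987]] [ 0.4015 -0.0985] [-0.15]
edge shade [[0.297, -0.1096], [0.5063, -0.1103]] [ 0.4016 -0.11  ] [-0.17]
bar low 108 yaw -0.28 y at x=.48 -0.4092 rms 0.00014
fence foot 158 yaw -0.32 y at x=.48 -0.4727 rms 0.00043
cart out edge 185 yaw -0.49 y at x=.48 -0.1003 rms 0.0002
```

Request:
jog_arm --pt "0 0 0 0 0.02 -0.05 0.014" --pt "0 0 0 0 0.02 -0.05 0.014" --pt "0 0 0 0 0.02 -0.05 0.014" --pt "0 0 0 0 0 -0.05 0.014" --pt "0 0 0 0 0 -0.02 0.014" --pt "0 0 0 0 0 -0.006 0.014" --pt "0 0 0 0 0 -0.002 0.014" --pt "0 0 0 0 0 0 0.014"

```text
t: 3.4
ee_pos: [0.4812, -0.2736, 0.0268]
tool_rot: [[-1.0, -0.0, 0.002], [-0.0, 1.0, -0.001], [-0.002, -0.001, -1.0]]
force: [-0.1, -0.5, 0.2]
finger_gap: 0.163
grip_force: 0.0
```

Request:
jog_arm --pt "0 0 0 0 0 -0.001 0.014" --pt "0 0 0 0 0 -0.001 0.014" --pt "0 0 0 0 0 0 0.014"

```text
t: 3.78
ee_pos: [0.4806, -0.2732, 0.0234]
tool_rot: [[-1.0, -0.0, 0.0], [-0.0, 1.0, -0.0], [-0.0, -0.0, -1.0]]
force: [0.7, 1.5, -0.5]
finger_gap: 0.163
grip_force: 0.0
```

Request:
jog_arm --pt "0 0 0 0 0 -0.001 0.014" --pt "0 0 0 0 0 0 0.014"

```text
t: 4.03
ee_pos: [0.4805, -0.2731, 0.0222]
tool_rot: [[-1.0, -0.0, -0.0], [-0.0, 1.0, 0.0], [0.0, 0.0, -1.0]]
force: [-0.4, -0.0, 0.0]
finger_gap: 0.165
grip_force: 0.0
```

Request:
jog_arm --pt "0 0 0 0 0 -0.001 0.014" --pt "0 0 0 0 0 0 0.014"

```text
t: 4.28
ee_pos: [0.4805, -0.2731, 0.0212]
tool_rot: [[-1.0, -0.0, -0.0], [-0.0, 1.0, 0.0], [0.0, 0.0, -1.0]]
force: [0.4, 0.1, 1.0]
finger_gap: 0.166
grip_force: 0.0
```

Request:
jog_arm --pt "0 0 0 0 0 -0.001 0.014" --pt "0 0 0 0 0 0 0.014"

```text
t: 4.53
ee_pos: [0.4806, -0.2731, 0.0202]
tool_rot: [[-1.0, -0.0, -0.0], [-0.0, 1.0, 0.0], [0.0, 0.0, -1.0]]
force: [-0.2, -0.5, -0.4]
finger_gap: 0.164
grip_force: 0.0
```

```bash
python3 -c "
from rig import bot
print(bot.tips_ahead)"
```

```text
0.022
```

Request:
jog_arm --pt "0 0 0 0 0 -0.001 0.014" --pt "0 0 0 0 0 0 0.014"

```text
t: 4.78
ee_pos: [0.4806, -0.2732, 0.0194]
tool_rot: [[-1.0, -0.0, 0.0], [-0.0, 1.0, -0.0], [-0.0, -0.0, -1.0]]
force: [-0.4, 0.5, 2.9]
finger_gap: 0.165
grip_force: 1.2
```

Request:
jog_arm --pt "0 0 0 0 0 -0.001 0.014" --pt "0 0 0 0 0 0 0.014"

```text
t: 5.03
ee_pos: [0.4807, -0.2733, 0.0194]
tool_rot: [[-1.0, -0.0, 0.0], [-0.0, 1.0, -0.0], [-0.0, -0.0, -1.0]]
force: [-6.7, 3.8, 16.2]
finger_gap: 0.169
grip_force: 7.9
```

Request:
jog_arm --pt "0 0 0 0 0 0.06 0.014" --pt "0 0 0 0 0.02 0.06 0.014" --pt "0 0 0 0 0.055 0.05 0.014" --pt "0 0 0 0.005 0.06 0 0.014" --pt "0 0 0 0.005 0.06 0 0.014" --pt "0 0 0 0.005 0.06 0 0.014" --pt "0 0 0 0.005 0.06 0 0.014" --pt "0 0 0.005 0.005 0.06 0 0.014" --pt "0 0 0.005 0.005 0.06 0 0.014" --pt "0 0 0.005 0.005 0.06 0 0.014" --pt "0 0 0.005 0.005 0.06 0 0.014" --pt "0 0 0.006 0 0.06 0 0.014" --pt "0 0 0 0 0.06 0 0.014" --pt "0 0 0 0 0.06 -0.045 0.014" --pt "0 0 0 0 0.02 -0.055 0.014" --pt "0 0 0 0 0 -0.055 0.014" --pt "0 0 0 0 0 -0.009 0.014" --pt "0 0 0 0 0 0 0.014" --pt "0 0 0 0 0 0 0.014"

```text
t: 7.4
ee_pos: [0.5207, 0.4628, 0.0234]
tool_rot: [[-1.0, -0.026, 0.0], [-0.026, 1.0, 0.0], [-0.0, 0.0, -1.0]]
force: [0.3, 1.0, 1.0]
finger_gap: 0.163
grip_force: 0.0
```

Request:
jog_arm --pt "0 0 0 0 0 -0.001 0.014" --pt "0 0 0 0 0 0 0.014"

```text
t: 7.65
ee_pos: [0.5207, 0.4628, 0.0224]
tool_rot: [[-1.0, -0.026, 0.0], [-0.026, 1.0, 0.0], [-0.0, 0.0, -1.0]]
force: [-0.2, -0.7, 2.4]
finger_gap: 0.164
grip_force: 0.8
```

Request:
jog_arm --pt "0 0 0 0 0 -0.001 0.014" --pt "0 0 0 0 0 0 0.014"

```text
t: 7.9
ee_pos: [0.5207, 0.4629, 0.0223]
tool_rot: [[-1.0, -0.026, 0.0], [-0.026, 1.0, 0.0], [-0.0, 0.0, -1.0]]
force: [-4.2, -4.2, 11.6]
finger_gap: 0.165
grip_force: 5.8
```

Request:
jog_arm --pt "0 0 0 0 0 -0.001 0.014" --pt "0 0 0 0 0 0 0.014"

```text
t: 8.15
ee_pos: [0.5208, 0.4629, 0.0222]
tool_rot: [[-1.0, -0.026, 0.0], [-0.026, 1.0, 0.0], [-0.0, 0.0, -1.0]]
force: [-8.3, -7.6, 21.6]
finger_gap: 0.167
grip_force: 10.6
```

Request:
jog_arm --pt "0 0 0 0 0 0.05 0.034" --pt "0 0 0 0.001 -0.03 0.05 0.034" --pt "0 0 0 0.001 -0.05 0 0.034" --pt "0 0 0 0.002 -0.0375 0 0.034" --pt "0 0 0 0 0 0 0.034" --pt "0 0 0 0 0 0 0.034"

```text
t: 8.9
ee_pos: [0.5246, 0.3456, 0.1202]
tool_rot: [[-1.0, -0.026, 0.0], [-0.026, 1.0, 0.0], [-0.0, 0.0, -1.0]]
force: [-0.2, -0.1, 1.1]
finger_gap: 0.395
grip_force: 0.0
```

```bash
python3 - <<'E'
from h import *
import cv2
s=bot.sense();print(s["t"],s["ee_pos"],s["force"],s["finger_gap"])
p=imaging.camera_params("wrist");im=imaging.capture("wrist");cv2.imwrite("pics/w2.png",im[:,:,::-1])
np.savez("w2.npz",**p)
print(w2pix(p,[.5254,.3455,.036]),w2pix(p,[.5296,.186,.03]))
E
```

```text
8.9 [0.52464878 0.34562597 0.12024344] [-0.20850068 -0.07943087  1.09296248] 0.39537420130471157
[319.30307946 219.07827593] [ 95.94999829 216.34313414]
```

View pics/w2.png

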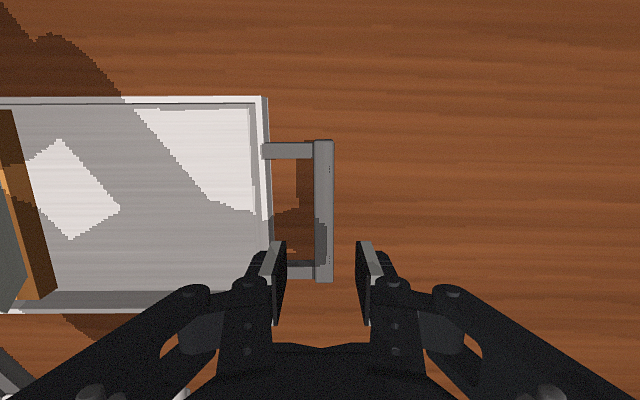

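The wrist view shows the handle bar's top from (323,140) to (324.5,281), the tail-wall rim corner at (265,97), and the fingers poised either side of the bar.

```bash
python3 - <<'E'
from h import *
p=dict(np.load("w2.npz"))
for n,z,c in [("bar ends",.036,[(323,140),(324.5,281)]),("left edge",.036,[(314,150),(316,275)]),("right edge",.036,[(332,150),(333,275)]),("tail wall outer",.03,[(267,97),(274,235)])]:
    w=np.array([pix2w(p,k,z)[:2] for k in c]); d=w[1]-w[0]
    print(n,w.round(4).tolist(),w.mean(0).round(4),np.linalg.norm(d).round(4),np.degrees(np.arctan(d[1]/d[0])).round(2))
E
```

```text
bar ends [[0.4712, 0.3465], [0.5734, 0.3506]] [0.5223 0.3485] 0.1023 2.27
left edge [[0.4778, 0.3408], [0.5687, 0.3442]] [0.5233 0.3425] 0.0909 2.12
right edge [[0.4775, 0.3526], [0.5684, 0.3566]] [0.5229 0.3546] 0.0909 2.55
tail wall outer [[0.4454, 0.3097], [0.5405, 0.3129]] [0.493  0.3113] 0.0951 1.93
```

Request:
jog_arm --pt "0 0 0.009 -0.0016 0.0025 -0.03 0.034" --pt "0 0 0 0 0 -0.03 0.034" --pt "0 0 0 0 0 -0.02 0.034" --pt "0 0 0 0 0 -0.009 0.034" --pt "0 0 0 0 0 0 0.034" --pt "0 0 0 0 0 0 0.034"

```text
t: 9.7
ee_pos: [0.5234, 0.3482, 0.0322]
tool_rot: [[-0.999, -0.035, 0.001], [-0.035, 0.999, 0.001], [-0.001, 0.001, -1.0]]
force: [0.3, 0.4, 0.4]
finger_gap: 0.396
grip_force: 0.0
```

Request:
jog_arm --pt "0 0 0 0 0 0 0.005" --pt "0 0 0 0 0 0 0.005" --pt "0 0 0 0 0 0 0.005" --pt "0 0 0 0 0 0 0.005"

```text
t: 10.2
ee_pos: [0.5234, 0.3481, 0.0321]
tool_rot: [[-0.999, -0.035, 0.001], [-0.035, 0.999, 0.001], [-0.001, 0.001, -1.0]]
force: [-0.6, -0.1, 6.1]
finger_gap: 0.153
grip_force: 59.8
```

Request:
jog_arm --pt "0 0 -0.0007 -0.0003 -0.004 0 0.005" --pt "0 0 -0.0007 -0.0007 -0.008 0 0.005" --pt "0 0 -0.0007 -0.0007 -0.008 0 0.005" --pt "0 0 -0.0007 -0.0007 -0.008 0 0.005" --pt "0 0 -0.0007 -0.0007 -0.008 0 0.005" --pt "0 0 -0.0007 -0.0007 -0.008 0 0.005" --pt "0 0 -0.0007 -0.0007 -0.008 0 0.005" --pt "0 0 -0.0007 -0.0007 -0.008 0 0.005"

```text
t: 11.2
ee_pos: [0.5183, 0.2885, 0.0322]
tool_rot: [[-1.0, -0.03, 0.002], [-0.03, 1.0, 0.002], [-0.002, 0.002, -1.0]]
force: [0.3, 5.8, 4.8]
finger_gap: 0.153
grip_force: 59.5
```

Request:
jog_arm --pt "0 0 -0.0007 -0.0007 -0.008 0 0.005" --pt "0 0 -0.0007 -0.0007 -0.008 0 0.005" --pt "0 0 -0.0007 -0.0007 -0.008 0 0.005" --pt "0 0 -0.0007 -0.0007 -0.008 0 0.005" --pt "0 0 -0.0007 -0.0007 -0.008 0 0.005" --pt "0 0 -0.0007 -0.0007 -0.008 0 0.005" --pt "0 0 -0.0007 -0.0007 -0.008 0 0.005" --pt "0 0 -0.0007 -0.0007 -0.008 0 0.005" --pt "0 0 -0.0007 -0.0007 -0.008 0 0.005"

```text
t: 12.32
ee_pos: [0.5121, 0.2165, 0.0322]
tool_rot: [[-1.0, -0.023, 0.002], [-0.023, 1.0, 0.002], [-0.002, 0.002, -1.0]]
force: [0.6, 5.8, 5.4]
finger_gap: 0.148
grip_force: 59.5
```

Request:
jog_arm --pt "0 0 -0.0007 -0.0007 -0.008 -0.0002 0.005" --pt "0 0 -0.0007 -0.0007 -0.008 -0.0001 0.005" --pt "0 0 -0.0007 -0.0007 -0.008 -0.0001 0.005" --pt "0 0 -0.0007 -0.0007 -0.008 0 0.005"

```text
t: 12.82
ee_pos: [0.5096, 0.1847, 0.0322]
tool_rot: [[-1.0, -0.021, 0.003], [-0.021, 1.0, 0.002], [-0.003, 0.002, -1.0]]
force: [0.0, 8.9, 7.6]
finger_gap: 0.15
grip_force: 59.9
```

Request:
jog_arm --pt "0 0 -0.0007 -0.0007 -0.008 0 0.005" --pt "0 0 -0.0007 -0.0007 -0.008 0 0.005" --pt "0 0 -0.0007 -0.0007 -0.008 0 0.005" --pt "0 0 -0.0007 -0.0007 -0.008 0 0.005"

```text
t: 13.32
ee_pos: [0.5069, 0.1527, 0.0323]
tool_rot: [[-1.0, -0.018, 0.003], [-0.018, 1.0, 0.002], [-0.003, 0.002, -1.0]]
force: [1.4, 9.4, 9.3]
finger_gap: 0.151
grip_force: 60.1
```

Request:
jog_arm --pt "0 0 -0.0007 -0.0007 -0.008 0 0.005" --pt "0 0 -0.0007 -0.0007 -0.008 0 0.005" --pt "0 0 -0.0007 -0.0007 -0.008 0 0.005" --pt "0 0 -0.0007 -0.0007 -0.008 0 0.005"

```text
t: 13.82
ee_pos: [0.5042, 0.1208, 0.0326]
tool_rot: [[-1.0, -0.015, 0.003], [-0.015, 1.0, 0.003], [-0.003, 0.003, -1.0]]
force: [0.8, 10.6, 12.3]
finger_gap: 0.153
grip_force: 60.6
```

```bash
python3 - <<'E'
from h import *
import cv2
s=bot.sense();print(s["tool_rot"].round(4).tolist(),s["ft_torque"].round(2))
im=imaging.capture("scene");im2=imaging.capture("top");
a=cv2.resize(im[150:260,170:440],(800,326),interpolation=cv2.INTER_CUBIC)
b=cv2.resize(im2[160:270,190:470],(800,270),interpolation=cv2.INTER_CUBIC)
cv2.imwrite("pics/s3.png",cv2.vconcat([a,b])[:,:,::-1])
E
```

```text
[[-0.9999, -0.015, 0.0034], [-0.015, 0.9999, 0.0027], [-0.0034, 0.0026, -1.0]] [ 1.89 -0.09  0.11]
```

View pics/s3.png

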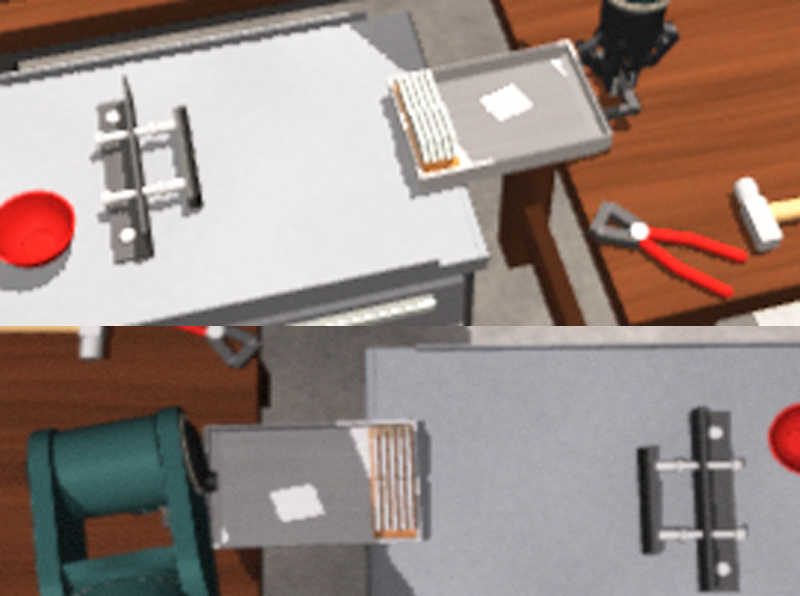

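The nose is over the cart and the tray spans the gap level (nose at (425,480) in the lower crop). I'll continue.

Request:
jog_arm --pt "0 0 -0.0007 -0.0007 -0.008 0 0.005" --pt "0 0 -0.0007 -0.0007 -0.008 0 0.005" --pt "0 0 -0.0007 -0.0007 -0.008 0 0.005" --pt "0 0 -0.0007 -0.0007 -0.008 0 0.005"

```text
t: 14.42
ee_pos: [0.5017, 0.089, 0.0329]
tool_rot: [[-1.0, -0.012, 0.004], [-0.012, 1.0, 0.003], [-0.004, 0.003, -1.0]]
force: [0.5, 11.5, 14.7]
finger_gap: 0.146
grip_force: 60.8
```

Request:
jog_arm --pt "0 0 -0.0007 -0.0007 -0.008 0 0.005" --pt "0 0 -0.0007 -0.0007 -0.008 0 0.005" --pt "0 0 -0.0007 -0.0007 -0.008 -0.0005 0.005" --pt "0 0 -0.0007 -0.0007 -0.008 -0.001 0.005"

```text
t: 14.92
ee_pos: [0.4973, 0.0555, 0.0291]
tool_rot: [[-1.0, -0.009, -0.0], [-0.009, 1.0, 0.0], [0.0, 0.0, -1.0]]
force: [0.5, 5.0, 1.5]
finger_gap: 0.151
grip_force: 59.1
```

Request:
jog_arm --pt "0 0 -0.0007 -0.0007 -0.008 -0.001 0.005" --pt "0 0 -0.0007 -0.0007 -0.008 0 0.005"

```text
t: 15.18
ee_pos: [0.4964, 0.0397, 0.0287]
tool_rot: [[-1.0, -0.008, 0.001], [-0.008, 1.0, 0.001], [-0.001, 0.001, -1.0]]
force: [0.1, 7.7, 5.7]
finger_gap: 0.153
grip_force: 59.7
```

Request:
jog_arm --pt "0 0 -0.0009 -0.001 -0.008 0 0.005" --pt "0 0 -0.0009 -0.001 -0.008 0 0.005" --pt "0 0 -0.0009 -0.001 -0.008 0 0.005" --pt "0 0 -0.0009 -0.001 -0.008 0 0.005" --pt "0 0 -0.0009 -0.001 -0.008 0 0.005" --pt "0 0 -0.0009 -0.001 -0.008 0 0.005" --pt "0 0 -0.0009 -0.001 -0.008 0 0.005" --pt "0 0 -0.0009 -0.001 -0.008 0 0.005" --pt "0 0 -0.0009 -0.001 -0.008 0 0.005" --pt "0 0 -0.0009 -0.001 -0.008 0 0.005" --pt "0 0 -0.0009 -0.001 -0.008 0 0.005" --pt "0 0 -0.0009 -0.001 -0.008 0 0.005" --pt "0 0 -0.0009 -0.001 -0.008 0 0.005" --pt "0 0 -0.0009 -0.001 -0.008 0 0.005" --pt "0 0 -0.0009 -0.001 -0.006 0 0.005"

```text
t: 17.05
ee_pos: [0.4817, -0.0783, 0.0292]
tool_rot: [[-1.0, 0.006, 0.002], [0.006, 1.0, 0.001], [-0.002, 0.001, -1.0]]
force: [0.8, 9.4, 9.2]
finger_gap: 0.153
grip_force: 60.3
```

```bash
python3 - <<'E'
from h import *
import cv2
s=bot.sense();print(s["t"],s["ee_pos"].round(4),s["tool_rot"].round(4).tolist(),s["force"].round(1),s["ft_torque"].round(2))
p=imaging.camera_params("wrist");im=imaging.capture("wrist");im2=imaging.capture("top")
np.savez("w4.npz",**p)
cv2.imwrite("pics/w4.png",im[:,:,::-1]);cv2.imwrite("pics/t4.png",im2[:,:,::-1])
a=cv2.resize(im[:200],(640,200));b=cv2.resize(im2[180:280,310:500],(640,337),interpolation=cv2.INTER_CUBIC)
cv2.imwrite("pics/m4.png",cv2.vconcat([a,b])[:,:,::-1])
E
```

```text
17.05 [ 0.4817 -0.0783  0.0292] [[-1.0, 0.0059, 0.0017], [0.0059, 1.0, 0.0008], [-0.0017, 0.0008, -1.0]] [0.8 9.4 9.2] [ 1.48 -0.25  0.21]
```

View pics/m4.png

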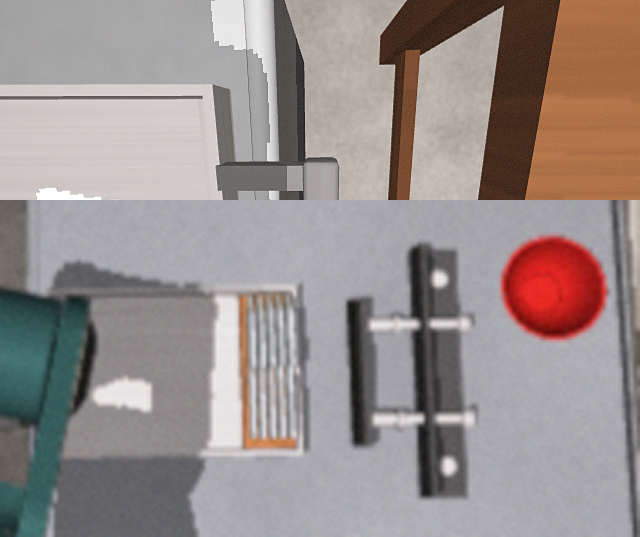

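The lower panel shows the tray's nose rim corners at (298,286) and (303,456) (v measured in the panel). The bar's front runs (348,299) to (353,445), with the gap still open.

```bash
python3 - <<'E'
from h import *
p=imaging.camera_params("top"); k=640/190
for n,z,c in [("nose",.027,[(298,286),(303,456)]),("bar",.0265,[(348,299),(353,445)]),("fence top front",.047,[(411,247),(421,495)])]:
    w=np.array([pix2w(p,(310+(a+.5)/k-.5,180+(b-200+.5)/(337/100)-.5),z)[:2] for a,b in c]); d=w[1]-w[0]
    print(n,w.round(4).tolist(),w.mean(0).round(4),np.linalg.norm(d).round(4),np.degrees(np.arctan(d[1]/d[0])).round(2))
q=dict(np.load("w4.npz"))
w=np.array([pix2w(q,c,.027)[:2] for c in [(0,86),(212,86)]]);d=w[1]-w[0];print("side",w.round(4).tolist(),np.degrees(np.arctan(d[0]/d[1])).round(2))
E
```

```text
nose [[0.5615, -0.362], [0.3999, -0.3599]] [ 0.4807 -0.3609] 0.1616 -0.74
bar [[0.548, -0.4093], [0.4093, -0.4075]] [ 0.4787 -0.4084] 0.1387 -0.72
fence top front [[0.5939, -0.4671], [0.3617, -0.4642]] [ 0.4778 -0.4657] 0.2323 -0.72
side [[0.4017, -0.1965], [0.4021, -0.1176]] 0.29
```

Request:
jog_arm --pt "0 0 0 -0.0003 -0.005 0.0003 0.005" --pt "0 0 0 -0.0003 -0.005 0 0.005" --pt "0 0 0 -0.0003 -0.005 0 0.005" --pt "0 0 0 -0.0003 -0.005 0 0.005" --pt "0 0 0 -0.0003 -0.005 0 0.005" --pt "0 0 0 -0.0003 -0.005 0 0.005" --pt "0 0 0 -0.0003 -0.005 0 0.005" --pt "0 0 0 -0.0003 -0.005 0 0.005"

```text
t: 18.15
ee_pos: [0.479, -0.1182, 0.0292]
tool_rot: [[-1.0, 0.006, 0.001], [0.006, 1.0, 0.001], [-0.001, 0.001, -1.0]]
force: [0.9, 9.0, 8.5]
finger_gap: 0.148
grip_force: 60.1
```

Request:
jog_arm --pt "0 0 0 0 -0.002 0 0.005" --pt "0 0 0 0 -0.002 0 0.005"

```text
t: 18.4
ee_pos: [0.479, -0.1221, 0.0292]
tool_rot: [[-1.0, 0.006, 0.001], [0.006, 1.0, 0.001], [-0.001, 0.001, -1.0]]
force: [0.4, 8.8, 8.1]
finger_gap: 0.15
grip_force: 60.2
```

Request:
jog_arm --pt "0 0 0 0 -0.001 0 0.005" --pt "0 0 0 0 -0.001 0 0.005"

```text
t: 18.65
ee_pos: [0.479, -0.1241, 0.0292]
tool_rot: [[-1.0, 0.006, 0.001], [0.006, 1.0, 0.001], [-0.001, 0.001, -1.0]]
force: [-0.1, 9.2, 9.0]
finger_gap: 0.149
grip_force: 60.2
```

Request:
jog_arm --pt "0 0 0 0 -0.001 0.0003 0.005" --pt "0 0 0 0 -0.001 0 0.005"

```text
t: 18.9
ee_pos: [0.4788, -0.1261, 0.0292]
tool_rot: [[-1.0, 0.006, 0.0], [0.006, 1.0, 0.001], [-0.0, 0.001, -1.0]]
force: [0.2, 7.8, 5.6]
finger_gap: 0.144
grip_force: 59.8
```

Request:
jog_arm --pt "0 0 0 0 -0.001 0 0.005" --pt "0 0 0 0 -0.001 0 0.005"

```text
t: 19.15
ee_pos: [0.4788, -0.1281, 0.0293]
tool_rot: [[-1.0, 0.006, 0.0], [0.006, 1.0, 0.001], [-0.0, 0.001, -1.0]]
force: [0.6, 7.1, 6.5]
finger_gap: 0.153
grip_force: 59.8
```

Request:
jog_arm --pt "0 0 0 0 -0.001 0 0.005" --pt "0 0 0 0 0 0 0.005"

```text
t: 19.4
ee_pos: [0.4788, -0.1292, 0.0292]
tool_rot: [[-1.0, 0.006, 0.0], [0.006, 1.0, 0.001], [-0.0, 0.001, -1.0]]
force: [-0.8, 5.8, 5.9]
finger_gap: 0.154
grip_force: 59.8
```

Request:
jog_arm --pt "0 0 0 0 -0.001 0 0.005" --pt "0 0 0 0 0 0 0.005"

```text
t: 19.65
ee_pos: [0.4788, -0.1301, 0.0292]
tool_rot: [[-1.0, 0.006, 0.0], [0.006, 1.0, 0.001], [-0.0, 0.001, -1.0]]
force: [-0.1, 6.5, 5.9]
finger_gap: 0.153
grip_force: 59.8
```

Request:
jog_arm --pt "0 0 0 0 -0.001 0 0.005" --pt "0 0 0 0 0 0 0.005"

```text
t: 19.9
ee_pos: [0.4788, -0.131, 0.0292]
tool_rot: [[-1.0, 0.006, 0.0], [0.006, 1.0, 0.001], [-0.0, 0.001, -1.0]]
force: [0.3, 7.7, 6.8]
finger_gap: 0.151
grip_force: 59.8
```

Request:
jog_arm --pt "0 0 0 0 -0.001 0 0.005" --pt "0 0 0 0 0 0 0.005"

```text
t: 20.15
ee_pos: [0.4788, -0.1318, 0.0293]
tool_rot: [[-1.0, 0.006, 0.0], [0.006, 1.0, 0.001], [-0.0, 0.001, -1.0]]
force: [1.7, 9.5, 6.4]
finger_gap: 0.153
grip_force: 59.9
```

Request:
jog_arm --pt "0 0 0 0 -0.001 0 0.005" --pt "0 0 0 0 0 0 0.005"

```text
t: 20.4
ee_pos: [0.4788, -0.1327, 0.0292]
tool_rot: [[-1.0, 0.006, 0.0], [0.006, 1.0, 0.002], [-0.0, 0.002, -1.0]]
force: [0.8, 12.6, 7.3]
finger_gap: 0.152
grip_force: 59.9
```

Request:
jog_arm --pt "0 0 0 0 -0.001 0 0.005" --pt "0 0 0 0 0 0 0.005"

```text
t: 20.65
ee_pos: [0.4788, -0.1335, 0.0292]
tool_rot: [[-1.0, 0.006, 0.0], [0.006, 1.0, 0.002], [-0.0, 0.002, -1.0]]
force: [-0.4, 13.7, 8.3]
finger_gap: 0.15
grip_force: 60.0
```

Request:
jog_arm --pt "0 0 0 0 -0.001 0 0.005" --pt "0 0 0 0 0 0 0.005"

```text
t: 20.9
ee_pos: [0.4788, -0.1344, 0.0292]
tool_rot: [[-1.0, 0.006, 0.0], [0.006, 1.0, 0.002], [-0.0, 0.002, -1.0]]
force: [0.6, 16.6, 7.8]
finger_gap: 0.15
grip_force: 60.0
```

```bash
python3 - <<'E'
from h import *
import cv2
s=bot.sense();print(s["t"],s["ee_pos"].round(4),s["tool_rot"].round(4).tolist(),s["force"].round(1),s["ft_torque"].round(2))
im2=imaging.capture("top");cv2.imwrite("pics/t5.png",im2[:,:,::-1])
b=cv2.resize(im2[180:280,330:480],(795,530),interpolation=cv2.INTER_CUBIC)
cv2.imwrite("pics/m5.png",b[:,:,::-1])
E
```

```text
20.9 [ 0.4788 -0.1344  0.0292] [[-1.0, 0.0058, 0.0002], [0.0058, 1.0, 0.0022], [-0.0002, 0.0022, -1.0]] [ 0.6 16.6  7.8] [ 2.36 -0.06  0.02]
```

View pics/m5.png

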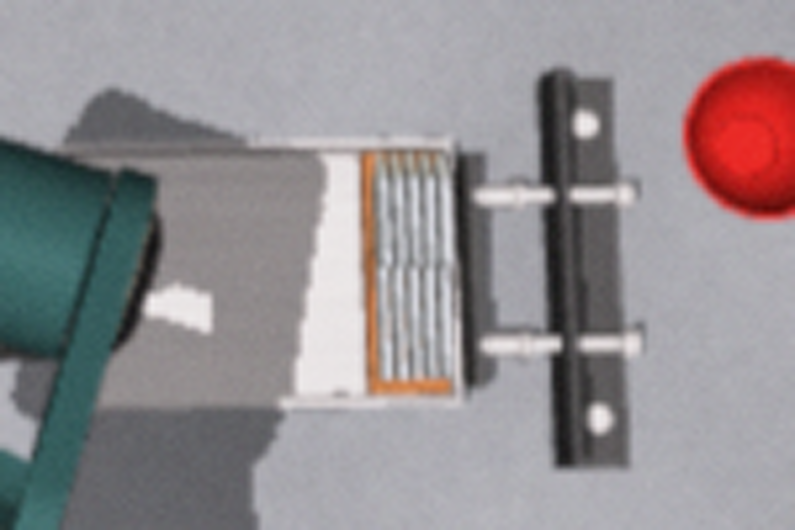

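The tray's nose bears squarely on the bar. Nose corners are at (455,137) and (465,405), and the bar spans rows 152–388, so the midpoints agree within about 1 px. I'll release now.

Request:
jog_arm --pt "0 0 0 0 0 0 0.018" --pt "0 0 0 0 0 0 0.026" --pt "0 0 0 0 0 0 0.034" --pt "0 0 0 0 0 0 0.034" --pt "0 0 0 0 0 0 0.034"

```text
t: 21.58
ee_pos: [0.4786, -0.1352, 0.0288]
tool_rot: [[-1.0, 0.006, -0.0], [0.006, 1.0, -0.0], [0.0, -0.0, -1.0]]
force: [0.2, 1.0, 0.9]
finger_gap: 0.4
grip_force: 0.0
```

Request:
jog_arm --pt "0 0 0 0 0 0.01 0.034" --pt "0 0 0 0 0 0.02 0.034" --pt "0 0 0 0 0 0.04 0.034" --pt "0 0 0 0 0.02 0.05 0.034" --pt "0 0 0 0 0.05 0.05 0.034" --pt "0 0 0 0 0.06 0.04 0.034" --pt "0 0 0 0 0.06 0 0.034" --pt "0 0 0 0 0.05 0 0.034" --pt "0 0 0 0 0 0 0.034"

```text
t: 22.7
ee_pos: [0.4783, 0.0937, 0.2285]
tool_rot: [[-1.0, 0.002, 0.001], [0.002, 1.0, 0.0], [-0.001, 0.0, -1.0]]
force: [0.3, -0.7, -0.1]
finger_gap: 0.399
grip_force: 0.0
```

```bash
python3 - <<'E'
from h import *
import cv2
im=imaging.capture("scene");im2=imaging.capture("top")
a=cv2.resize(im[140:260,150:350],(500,300),interpolation=cv2.INTER_CUBIC)
b=cv2.resize(im2[180:280,330:480],(795,530),interpolation=cv2.INTER_CUBIC)
cv2.imwrite("pics/m6.png",b[:,:,::-1])
E
```

```text
(no output)
```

View pics/m6.png

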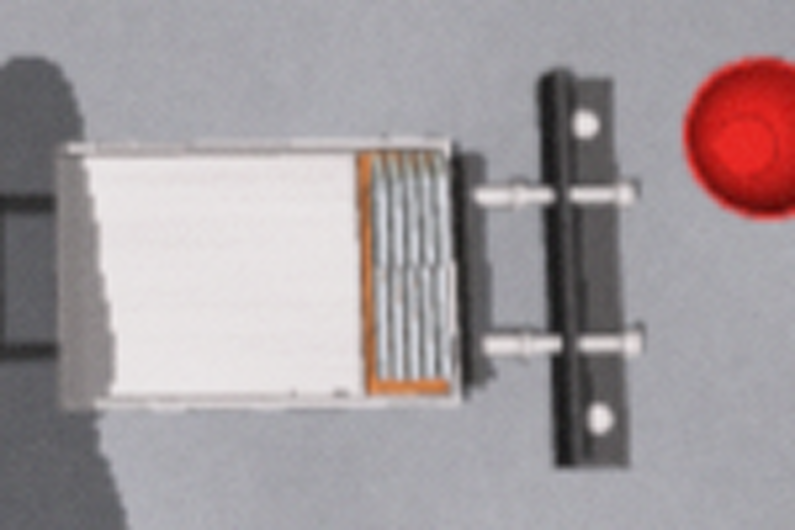

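The tray eased back about 2 mm (nose edge from 465 to 461) and still touches the bar. I'll check how far the bar remains compressed from the picture difference.

```bash
python3 - <<'E'
from h import *
import cv2
n=imaging.capture("top")[:,:,::-1]
g=lambda i:cv2.cvtColor(np.ascontiguousarray(i),cv2.COLOR_BGR2GRAY).astype(float)
# bar's rear (fence-side) edge between the studs, rows 221-238
def edge(i):
    r=[]
    P=g(i)[222:240,408:436].mean(0); d=np.gradient(P); 
    m=6+np.argmax(d[6:18]); q=d[m-2:m+3].clip(0); return 408+((np.arange(m-2,m+3)*q).sum()/q.sum())
for k in ["top0","t4","t5"]: print(k,edge(cv2.imread(f"pics/{k}.png")))
e=edge(n);print("now",e)
p=imaging.camera_params("top");print("mm/px",1e3*np.linalg.norm(pix2w(p,(421,231),.027)-pix2w(p,(422,231),.027)))
E
```

```text
top0 421.092125984252
t4 421.07596371882084
t5 422.2315634218289
now 421.747149036571
mm/px 3.1930273021918443
```

```bash
python3 -c "
from rig import bot
print(bot.close_job())"
```

```text
the job is handed in; nothing more can be done
None
```

The tray lies on the cart, square and centred against the stop bar; the bar gave about 3.7 mm at peak and stayed about 2 mm compressed after release. The job was handed in at about 23 s, but no verdict came back.

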